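# Square a drawer front in the jig and lock the fence with the T-key

## Task

Push the jig's sliding fence up against the drawer front until the front is squared and held snugly between the two fences. Then use the T-handle key to turn the fence's recessed clamp screw clockwise as far as it will go, and put the key back upright in its wooden block, leaving the fence snug. Do not touch the screw with the fingers, and leave the things lying around the work where they are.

Things in the scene. Friction and masses are not known exactly. Their poses are not given: they have to be found in the camera images.
- jig: Squaring jig fixed on the bench: grey base board 240 (x) x 340 (y) x 18 mm. Origin at the centre of its underside, z up. A fixed wooden fence, 40 mm high, stands across it with its inner face at y = +130 mm; the sliding fence slides along the jig's +y towards it. The jig's place and yaw vary.
- fence (a joint): Travel of the sliding fence along the jig's +y, m. 0 = fully open, it can run to 0.075 when nothing is in the way; with the drawer front held square between the fences it reads 0.060. Stiff: about 6 N to move; stays where left. A wooden bar 220 mm (jig x) x 60 mm (jig y) x 55 mm high on the base board (its top is 73 mm above the bench).
- fence_back (a point): Middle of the top edge of the sliding fence's rear face, the face to push on (rear = jig's -y side). Its axes are the jig's axes.
- drawer_front: Loose flat cream board 160 (x) x 120 (y) x 18 mm, 0.26 kg, lying on the base board between the fences, a little askew. Origin at the centre of its underside.
- screw (a joint): Angle of the clamp screw, rad, growing as it turns clockwise seen from above: starts at 0 to 0.25, comes to a firm stop at 1.2 (tight). Takes about 0.1 N m, stays where it is left.
- socket (a point): Floor centre of the clamp screw's square socket; axes turn with the screw, z up, the flats face x and y. The steel screw head sits in a round well, 40 mm wide, in the middle of the sliding fence's top, and travels with the fence. Socket 18.5 mm across flats, 18 mm deep, mouth slightly flared; its floor is 37 mm below the fence's top, 36 mm above the bench.
- key: Steel T-handle key, 0.22 kg, standing upright in its block. Origin at its lower tip, z up the stem, x along the crossbar. Heights from the tip: 0 to 6 mm round nose, tapered 9 to 16 mm; to 60 mm square bar 16 mm across (flats face x and y); to 68 mm round collar 44 mm wide; to 108 mm stem 14 mm thick; to 124 mm black crossbar 100 mm long (x), 16 mm wide (y).
- block_hole0 (a point): Centre of the mouth of the round hole, 33 mm wide and 65 mm deep, in the top of the wooden key block (90 x 90 x 75 mm, fixed, mouth 75 mm above the bench). The key stands in it with its collar resting on the block's top, so its tip is 60 mm below this point.
- tray: Bystander: open wooden parts tray 120 x 120 x 60 mm. Origin at the centre of its underside.
- pull: Bystander: brass drawer pull, a bar 150 mm long (x), 30 mm high, lying on its two feet. Origin between the feet, on the bench.
- driver: Bystander: screwdriver lying on the bench.
There are look-alikes about, which are no part of the job. Leave any black or purple look-alike of the part that bears block_hole0 alone.

How it is judged:
On the way, in this order (a step that is already met when the one before it is completed fails the run):
1. the drawer front is squared and snug between the fences, the screw not yet turned (value of joint fence between 0.0575 and 0.063 m and angle between the x axis of drawer_front and the x axis of jig, either way round below 0.025 rad and value of joint screw below 0.35 rad), for 0.2 s.
2. the screw is turned clockwise to its stop by the key standing in its socket, the fence still snug (value of joint fence between 0.0575 and 0.063 m and angle between the x axis of drawer_front and the x axis of jig, either way round below 0.025 rad and value of joint screw above 1.12 rad and distance between key and socket below 0.01 m), for 0.2 s.
At the end, for the whole second after the job is handed in: Fence within 2.5 mm of snug (joint 0.0575 to 0.063), drawer front square to the jig within 0.025 rad, screw at its stop (over 1.12 rad), key upright (within 0.06 rad), at rest in its block (tip at least 55 mm below the mouth, within 10 mm of the hole axis) (value of joint fence between 0.0575 and 0.063 m and angle between the x axis of drawer_front and the x axis of jig, either way round below 0.025 rad and value of joint screw above 1.12 rad and horizontal distance between key and block_hole0 below 0.01 m and z of key in the frame of block_hole0 below -0.055 m and angle between key's own z axis and vertical below 0.06 rad and linear speed of key below 0.02 m/s); the robot touches nothing.
It fails at once if the fingers touch the screw (contact force between the fingers and screw above 0.5 N).
It fails at once if a bystander (tray, drawer pull, screwdriver) is moved more than 30 mm (distance of any of tray, pull, driver from where it was at the start of the episode above 0.03 m).
It also fails if it takes over 72 s, if anything falls off the work surface, if the arm or the gripper's body presses on something with over 40 N, if the wrist force passes 120 N, or if a joint passes its speed limit or range.

## Robot

A 7-joint arm with a two-finger parallel gripper is mounted at the origin on the work surface. World frame = base frame: x ahead of the robot, y to its left, z up, the work surface at z = 0. Lengths are in m, angles in rad, forces in N, time in s.
With the tool pointing down it reaches from about 0.4 to 0.85 m from the base axis. Payload 10.4 kg.
Tool frame: the origin (TCP) lies at the centre of the arm's flange, where the gripper is bolted on; the fingertips stand 182 mm ahead of it and the grasp point (between the pads) lies r.grasp_offset ahead of it (r.grasp_offset is the distance from the TCP to the grasp point, in m); z points along the fingers, y is the line along which they close (so a half turn about z gives the same grasp; the last joint's range is limited). The gripper opens to 87 mm and grips with 3 to 60 N. Pads are 19 mm wide; open, the fingers measure 117 mm over their backs; the gripper's body (75 mm by 190 mm) begins 51 mm behind the grasp point.
Start: joints at [1.149, 0.332, -0.065, 1.46, 0.022, 1.35, -0.088], TCP at [0.243, -0.576, 0.405] pointing down, gripper open.
Joint ranges: [-2.6, 2.6], [-0.5, 2.12], [-1.47, 1.34], [0.16, 2.42], [-1.27, 4.41], [0.06, 2.06], [-2.6, 2.6]. Speed limits (rad/s): [2.22, 2.22, 2.79, 2.79, 3.14, 3.14, 3.14].

## Interface

Orientations are given as a unit quaternion [x, y, z, w].
In Python, from bench import status, vision, job, spotter, r gives the robot as it stands. The module is installed in compiled form; this text tells all that it offers.
- The arm moves only by the tool play_rows, never from a script. Its argument "series" is a list of rows, each a list of 6 numbers: the shift along the tool's x, y, z each as a share of 150 mm, from -1 to 1, then the turn, a rotation vector about the tool's x, y, z each as a share of 30 degrees, from -1 to 1. In form: [[x, y, z, ax, ay, az], ...]. A call has 1 to 5 rows; each row is the pose to reach, as a shift and turn from the pose commanded when the call began, along the tool's axes at that moment; what a row does not reach only later rows make up. A row lasts 1/10 s, in which the tool goes at most 50 mm and 8.59 degrees, less where a joint would pass 70% of its speed; a pose out of reach is approached as far as the arm can. A call with a number of a shift or a turn outside -1 to 1 is refused whole. A call with a gripper value outside its range is refused whole. "fingers" is the opening, from -1 (shut) to 1 (fully open), set as the call begins (left out, the last holds). The fingers move at their own pace and stop on an object; "squeeze" is the grip in N (left out, the last holds). Time passes only in rows, so rows that repeat a pose let the fingers close. It gives the time, the measured TCP pose, the force, the opening and the grip force at its end, in the units of the state.
- status.read_state(): the state, without advancing time (a new reading comes with each control period).
- vision.camera(name): name is "scene" or "top" or "wrist"; returns the picture (384x512x3 uint8, blue, green, red); there is no depth.
- vision.calibration(name): a dict with "fx", "fy", "cx", "cy" (pixels), "D" ([k1, k2, p1, p2, k3] as OpenCV has them; the pictures are not rectified), "rvec" (rotation vector, rad) and "tvec" (3), from world to camera coordinates, as OpenCV has them; the wrist camera has in their place "T_tool_cam" (4x4, takes a point from camera to tool coordinates, whose origin is the TCP and whose axes are the flange's). Camera axes: x right, y down, z forward; pixel columns grow to the right and rows downward; lengths in m; the calibration is good to about 2 mm. A picture is of the moment at which its call begins: read the wrist's pose just before it. calibration takes no time and is no camera call.
- job.close_job(): hands the job in; it is judged then, once.
Trained networks look in the newest picture that a camera, given by its name, has taken for a name from the list of things; names that differ only in an ending like _2 or _b are one class to them, and where a whole thing is asked for, a point or a joint stands for the part that bears it (a point fixed in the world has none). Each returns a list of dicts, best first, with "conf" (0 to 1); they miss things now and then, are a little off and sometimes report something else, mostly with a low value. They report only what shows in the picture. A call takes as long as a camera call. They do not tell look-alikes from the thing itself.
- spotter.boxes_of(camera, name): "point" ([x, y, z] in m, in world coordinates, good to about 4 mm: the middle of the surface that is visible of it).
- spotter.regions_of(camera, name): "pixels" (384x512 bool, what is visible of it).
The state is a dict: "time": time; "joint_positions": joint angles; "joint_vel": joint speeds; "joint_torque": joint torques, N m; "ee_pos": TCP position; "eef_rot": TCP orientation; "ft_force": force on the tool from outside, world axes, zero at the start; "torque": the same for the moment, N m; "width": finger opening in m; "grip_force": force on a finger pad.
Only numpy, scipy, OpenCV 4.12 (cv2) and the standard library are available. Lean on these libraries where they do the work, as an engineer would, in place of code of your own. Each camera call takes 0.05 s, during which the arm holds its last target. There are 200 camera calls.

## Working session

There is one attempt and no reset: what is moved stays moved. The work goes in short steps, Python scripts to look and compute and a tool call to move; the robot and the scene stay as the last step left them, time stands still between calls to the robot, and variables do not carry over. Pictures are saved under pics/ and viewed, at most 10 in all, crops included, and the job is handed in when it is done.

Besides the shell and the picture viewer there is one more tool, called as name(argument=value, ...), one argument or row to a line, values as JSON. play_rows: Moves the arm, as the interface text tells. Shift numbers are shares of 150 mm and turn numbers shares of 30 degrees, none past 1 either way. Its arguments: {"type":"object","properties":{"series":{"type":"array","items":{"type":"array","items":{"type":"number"}}},"fingers":{"type":"number"},"squeeze":{"type":"number"}},"required":["series"]}

```bash
mkdir -p pics; ls; python3 - <<'E'
from bench import status, vision, job, spotter, r
import cv2,numpy as np
print(r.grasp_offset)
s=status.read_state();print(s)
for n in("scene","top"):
    im=vision.camera(n);cv2.imwrite(f"pics/{n}.png",im)
    c=vision.calibration(n);print(n,c)
    for k in("jig","fence","drawer_front","socket","key","block_hole0","tray","pull","driver"):
        try:
            for d in spotter.boxes_of(n,k)[:4]: print(n,k,np.round(d["point"],3),round(d["conf"],2))
        except Exception as e: print(k,e)
print(vision.calibration("wrist"))
E
```

```text
pics
0.1635
{'time': 0.0, 'joint_positions': array([ 1.14942194,  0.33288098, -0.06470921,  1.4609451 ,  0.0215799 ,
        1.34993187, -0.08851871]), 'joint_vel': array([-0.00017206,  0.00076964, -0.00051242, -0.00114704, -0.00045833,
       -0.00090867,  0.00144975]), 'joint_torque': array([-2.03424711e-04, -6.23259473e+01,  2.45830603e-02, -3.89897203e+01,
       -6.11802726e-02,  3.96525313e-02,  1.23721584e-04]), 'ee_pos': array([ 0.24264118, -0.5758315 ,  0.40394629]), 'eef_rot': array([ 9.80187216e-01,  1.98071910e-01, -1.68659307e-04, -7.15725174e-04]), 'ft_force': array([-0.15332473,  0.44934931,  0.4021598 ]), 'torque': array([-0.00507687,  0.00709576, -0.0313125 ]), 'grip_force': 0.0, 'width': 0.08715225815080528}
scene {'fx': 396.4899868432546, 'fy': 396.4899868432546, 'cx': 263.6916054039935, 'cy': 191.14645982332465, 'D': array([-0.09226322,  0.        ,  0.        ,  0.        ,  0.        ]), 'rvec': array([ 2.51577704,  0.66385152, -0.1692111 ]), 'tvec': array([-0.43520371, -0.17598874,  1.51949935])}
scene jig [0.523 0.047 0.015] 0.77
scene fence [0.521 0.051 0.071
[... 1175 characters left out ...]
41   0.022] 0.68
top tray [0.385 0.485 0.028] 0.52
top pull [ 0.413 -0.248  0.14 ] 0.49
top pull [ 0.696 -0.223  0.032] 0.45
top driver [0.385 0.487 0.024] 0.45
{'fx': 281.81557326038177, 'fy': 281.81557326038177, 'cx': 252.97410885778527, 'cy': 188.25736764198305, 'D': array([-0.02908043,  0.        ,  0.        ,  0.        ,  0.        ]), 'T_tool_cam': array([[-2.55929587e-04, -9.57137971e-01, -2.89632249e-01,
         8.02260900e-02],
       [ 9.99999463e-01,  4.59058263e-05, -1.03533933e-03,
        -3.09634522e-04],
       [ 1.00425839e-03, -2.89632359e-01,  9.57137445e-01,
         1.87320042e-02],
       [ 0.00000000e+00,  0.00000000e+00,  0.00000000e+00,
         1.00000000e+00]])}
```

```bash
cd pics; python3 -c "
import cv2
cv2.imwrite('t1.png',cv2.resize(cv2.imread('top.png'),(800,600),interpolation=cv2.INTER_CUBIC))"
```

```text
(no output)
```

View pics/t1.png

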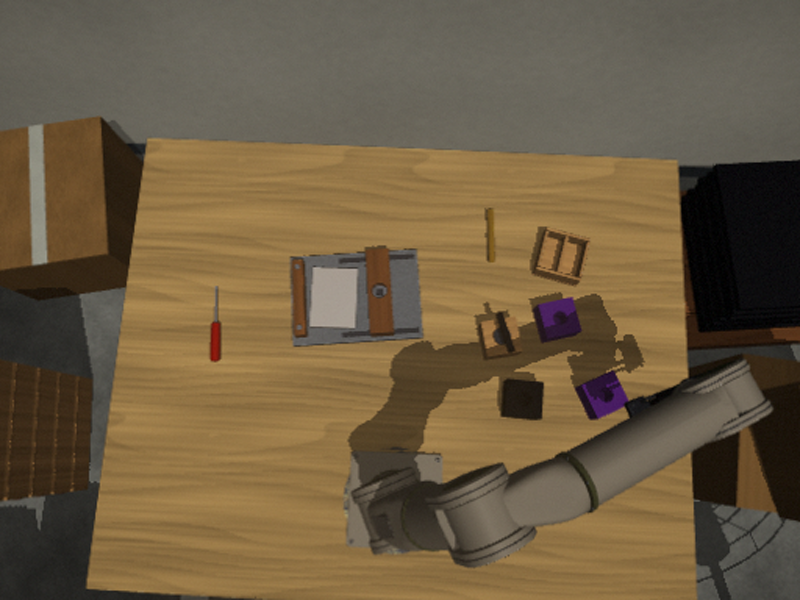

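View pics/scene.png

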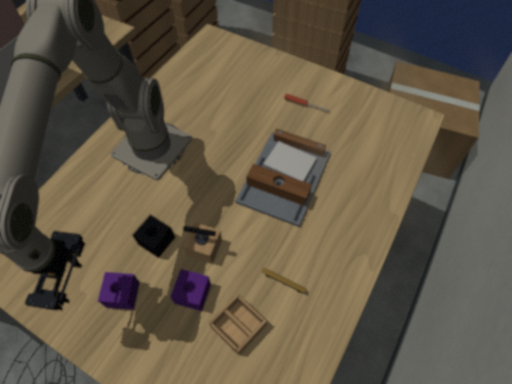

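```bash
cat > h.py <<'E'
from bench import status, vision, job, spotter, r
import cv2, numpy as np
from scipy.spatial.transform import Rotation as R
def yaw_of(s):
    x=R.from_quat(s["eef_rot"]).as_matrix()[:,0]; return np.degrees(np.arctan2(x[1],x[0]))
def down(yaw): return R.from_euler('z',yaw,degrees=True)*R.from_euler('x',180,degrees=True)
def plan(*targets,start=None):
    """targets (x,y,z,yaw deg), tool down: print the row for each call"""
    s=status.read_state(); p,q=(s["ee_pos"],R.from_quat(s["eef_rot"])) if start is None else (np.array(start[:3]),down(start[3]))
    for t in targets:
        tp,tq=np.array(t[:3]),down(t[3])
        n=int(np.ceil(max(np.abs(q.inv().apply(tp-p)).max()/.145,(q.inv()*tq).magnitude()/np.radians(29.5),1)))
        rv=(q.inv()*tq).as_rotvec(); p0,q0=p,q
        for i in range(1,n+1):
            a=p0+(tp-p0)*i/n; b=q0*R.from_rotvec(rv*i/n)
            print(n,np.round(np.r_[q.inv().apply(a-p)/.15,(q.inv()*b).as_rotvec()/np.radians(30)],3).tolist(),
                  "rows>=",int(np.ceil(max(np.linalg.norm(a-p)/.05,np.degrees((q.inv()*b).magnitude())/8.59))))
            p,q=a,b
def show():
    s=status.read_state(); print(round(s["time"],2),np.round(s["ee_pos"],4),"yaw",round(yaw_of(s),2),"F",np.round(s["ft_force"],1),"T",np.round(s["torque"],2),"w",round(s["width"],4),"j",np.round(s["joint_positions"],2)); return s
def cam(n,s=None):
    c=vision.calibration(n); K=np.array([[c["fx"],0,c["cx"]],[0,c["fy"],c["cy"]],[0,0,1]])
    if n=="wrist":
        T=np.eye(4);T[:3,:3]=R.from_quat(s["eef_rot"]).as_matrix();T[:3,3]=s["ee_pos"];T=T@c["T_tool_cam"]
        Rc,o=T[:3,:3],T[:3,3]
    else:
        Rc=cv2.Rodrigues(c["rvec"])[0].T; o=-Rc@c["tvec"]
    return K,c["D"],Rc,o
def unproj(C,px,z):
    K,D,Rc,o=C; u=cv2.undistortPoints(np.array(px,float).reshape(-1,1,2),K,D)[:,0]
    d=np.c_[u,np.ones(len(u))]@Rc.T; return o+d*((z-o[2])/d[:,2])[:,None]
def proj(C,P):
    K,D,Rc,o=C; rv=cv2.Rodrigues(Rc.T)[0]; return cv2.projectPoints(np.array(P,float).reshape(-1,1,3),rv,-Rc.T@o,K,D)[0][:,0]
E
python3 -c "
from h import *
plan((.44,-.07,.40,90))"
```

```text
3 [0.841, -0.866, 0.011, 0.0, 0.0, -0.746] rows>= 4
3 [1.107, -0.481, 0.011, 0.0, 0.0, -0.746] rows>= 4
3 [1.207, -0.023, 0.011, 0.0, 0.0, -0.746] rows>= 4
```

```bash
sed -i 's/np.abs(q.inv().apply(tp-p)).max()/np.linalg.norm(tp-p)/' h.py
python3 -c "
from h import *
plan((.44,-.07,.40,90))"
```

```text
4 [0.63, -0.649, 0.008, 0.0, 0.0, -0.56] rows>= 3
4 [0.791, -0.44, 0.008, 0.0, 0.0, -0.56] rows>= 3
4 [0.884, -0.192, 0.008, 0.0, 0.0, -0.56] rows>= 3
4 [0.902, 0.071, 0.008, 0.0, 0.0, -0.56] rows>= 3
```

play_rows(
  series=[
    [0.63, -0.65, 0.01, 0, 0, -0.56],
    [0.63, -0.65, 0.01, 0, 0, -0.56],
    [0.63, -0.65, 0.01, 0, 0, -0.56],
    [0.63, -0.65, 0.01, 0, 0, -0.56],
  ],
  fingers=-1,
)

```text
time: 1.4
ee_pos: [0.2948, -0.4451, 0.4039]
eef_rot: [0.94, 0.342, 0.001, 0.0]
ft_force: [-0.2, -0.3, -0.2]
width: 0.0629
grip_force: 0.0
```

play_rows(
  series=[
    [0.79, -0.44, 0.01, 0, 0, -0.56],
    [0.79, -0.44, 0.01, 0, 0, -0.56],
    [0.79, -0.44, 0.01, 0, 0, -0.56],
    [0.79, -0.44, 0.01, 0, 0, -0.56],
  ],
)

```text
time: 1.8
ee_pos: [0.3432, -0.319, 0.4023]
eef_rot: [0.88, 0.476, 0.0, 0.0]
ft_force: [0.0, -0.4, -0.0]
width: 0.0311
grip_force: 0.0
```

play_rows(
  series=[
    [0.88, -0.19, 0.01, 0, 0, -0.56],
    [0.88, -0.19, 0.01, 0, 0, -0.56],
    [0.88, -0.19, 0.01, 0, 0, -0.56],
    [0.88, -0.19, 0.01, 0, 0, -0.56],
  ],
)

```text
time: 2.2
ee_pos: [0.3919, -0.1936, 0.4007]
eef_rot: [0.801, 0.599, 0.0, 0.0]
ft_force: [-0.3, -0.3, 0.1]
width: 0.0027
grip_force: 0.0
```

play_rows(
  series=[
    [0.9, 0.07, 0.01, 0, 0, -0.56],
    [0.9, 0.07, 0.01, 0, 0, -0.56],
    [0.9, 0.07, 0.01, 0, 0, -0.56],
    [0.9, 0.07, 0.01, 0, 0, -0.56],
    [0.9, 0.07, 0.01, 0, 0, -0.56],
  ],
)

```text
time: 2.7
ee_pos: [0.4394, -0.0716, 0.3988]
eef_rot: [0.707, 0.707, -0.0, 0.0]
ft_force: [0.5, -0.1, -0.2]
width: 0.0007
grip_force: 0.0
```

```bash
python3 - <<'E'
from h import *
s=show(); im=vision.camera("wrist"); C=cam("wrist",s)
out=cv2.resize(im,None,fx=1.5625,fy=1.5625,interpolation=cv2.INTER_CUBIC)
cv2.imwrite("pics/w1.png",im)
for n,z in(("fence",.073),("jig",.018),("drawer_front",.036),("key",.139),("block_hole0",.075),("socket",.054)):
    for d in spotter.regions_of("wrist",n)[:2]:
        m=d["pixels"].astype(np.uint8); ys,xs=np.nonzero(m)
        P=unproj(C,np.c_[xs,ys],z)[:,:2]
        b=cv2.minAreaRect((P*1000).astype(np.float32))
        print(n,round(d["conf"],2),"px",m.sum(),xs.min(),xs.max(),ys.min(),ys.max(),"rect",np.round(b[0],1),np.round(b[1],1),round(b[2],1))
    for d in spotter.boxes_of("wrist",n)[:2]: print("  pt",np.round(d["point"],3),round(d["conf"],2))
cv2.imwrite("pics/w1b.png",out[:600,:800])
E
```

```text
2.7 [ 0.4394 -0.0716  0.3988] yaw 90.04 F [ 0.5 -0.1 -0.2] T [-0.05 -0.05 -0.01] w 0.0007 j [ 0.68 -0.04 -0.6   1.89 -0.02  1.28  0.09]
fence 0.68 px 15102 220 445 0 91 rect [519.5  63.7] [221.8  64.7] 6.4
  pt [0.519 0.067 0.074] 0.85
  pt [ 0.442 -0.242  0.072] 0.16
jig 0.97 px 30041 211 445 0 153 rect [533.8  48.3] [266.6 175.9] 6.1
  pt [0.519 0.047 0.021] 0.76
drawer_front 0.18 px 925 313 344 31 66 rect [524.2  67.8] [35.5 36.1] 0.4
block_hole0 0.72 px 151 246 262 299 308 rect [ 441.1 -239.7] [20.8 14.1] 0.0
block_hole0 0.62 px 963 94 142 282 308 rect [ 262.4 -228.1] [64.3 40. ] 0.7
  pt [ 0.247 -0.263  0.034] 0.76
  pt [ 0.441 -0.239  0.072] 0.72
socket 0.61 px 1001 313 345 30 66 rect [520.2  65. ] [34.1 35.6] 3.2
  pt [0.52  0.067 0.054] 0.73
```

View pics/w1b.png

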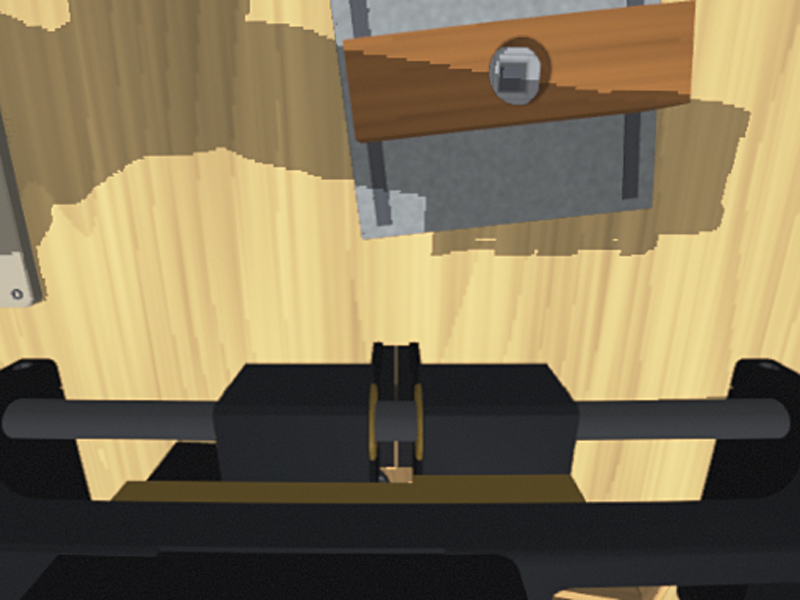

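```bash
python3 -c "
from h import *
plan((.526,.004,.30,96.2),(.526,.004,.217,96.2))"
```

```text
2 [0.25, 0.289, 0.329, 0.0, 0.0, -0.103] rows>= 2
2 [0.234, 0.302, 0.329, 0.0, 0.0, -0.103] rows>= 2
1 [-0.0, -0.0, 0.553, -0.0, 0.0, 0.0] rows>= 2
```

play_rows(
  series=[
    [0.25, 0.29, 0.33, 0, 0, -0.1],
    [0.49, 0.58, 0.66, 0, 0, -0.207],
    [0.49, 0.58, 0.66, 0, 0, -0.207],
    [0.49, 0.58, 0.66, 0, 0, -0.207],
    [0.49, 0.58, 0.66, 0, 0, -0.207],
  ],
)

```text
time: 3.85
ee_pos: [0.5262, 0.0031, 0.2985]
eef_rot: [0.667, 0.745, -0.0, -0.002]
ft_force: [-0.7, -1.0, 0.4]
width: 0.0005
grip_force: 0.0
```

play_rows(
  series=[
    [0, 0, 0.35, 0, 0, 0],
    [0, 0, 0.55, 0, 0, 0],
    [0, 0, 0.55, 0, 0, 0],
    [0, 0, 0.55, 0, 0, 0],
  ],
)

```text
time: 4.25
ee_pos: [0.5265, 0.0019, 0.2192]
eef_rot: [0.668, 0.744, 0.0, 0.001]
ft_force: [0.3, 1.1, 0.4]
width: 0.0004
grip_force: 0.0
```

play_rows(
  series=[
    [0.07, 0, 0, 0, 0, 0],
    [0.14, 0, 0, 0, 0, 0],
    [0.21, 0, 0, 0, 0, 0],
    [0.28, 0, 0, 0, 0, 0],
    [0.35, 0, 0, 0, 0, 0],
  ],
)

```text
time: 4.75
ee_pos: [0.5212, 0.0547, 0.219]
eef_rot: [0.668, 0.744, 0.0, 0.002]
ft_force: [0.6, -8.2, 6.7]
width: 0.0005
grip_force: 4.0
```

```bash
python3 -c "
from h import *
show()"
```

```text
4.75 [0.5212 0.0547 0.219 ] yaw 96.21 F [ 0.6 -8.2  6.7] T [-1.58 -0.23  0.06] w 0.0005 j [ 0.39  0.38 -0.68  1.89  0.29  0.96 -0.31]
```

play_rows(
  series=[
    [0.04, 0, 0, 0, 0, 0],
    [0.08, 0, 0, 0, 0, 0],
    [0.12, 0, 0, 0, 0, 0],
    [0.15, 0, 0, 0, 0, 0],
    [0.15, 0, 0, 0, 0, 0],
  ],
)

```text
time: 5.25
ee_pos: [0.5197, 0.0701, 0.2191]
eef_rot: [0.67, 0.742, -0.004, 0.005]
ft_force: [-0.2, -34.2, 15.1]
width: 0.0007
grip_force: 17.3
```

play_rows(
  series=[
    [0.01, 0, 0, 0, 0, 0],
    [0.02, 0, 0, 0, 0, 0],
    [0.03, 0, 0, 0, 0, 0],
    [0.03, 0, 0, 0, 0, 0],
  ],
)

```text
time: 5.65
ee_pos: [0.5197, 0.071, 0.2191]
eef_rot: [0.671, 0.741, -0.006, 0.007]
ft_force: [0.3, -48.4, 19.3]
width: 0.0003
grip_force: 24.3
```

```bash
python3 - <<'E'
from h import *
s=show(); im=vision.camera("wrist");C=cam("wrist",s)
cv2.imwrite("pics/w2.png",cv2.resize(im,None,fx=1.5625,fy=1.5625))
for n in("top","wrist"):
    if n=="top": vision.camera("top")
    for k in("fence","drawer_front","socket","jig"):
        for d in spotter.boxes_of(n,k)[:1]: print(n,k,np.round(d["point"],4),d["conf"])
E
```

```text
5.65 [0.5197 0.071  0.2191] yaw 95.64 F [  0.3 -48.4  19.3] T [-9.81 -0.02  0.22] w 0.0003 j [ 0.36  0.39 -0.67  1.89  0.31  0.97 -0.36]
top fence [0.4424 0.1148 0.0734] 0.57
top drawer_front [0.4938 0.199  0.0411] 0.84
top socket [ 0.4062 -0.232   0.0784] 0.54
top jig [0.4858 0.1936 0.0166] 0.71
wrist fence [0.514  0.1151 0.0737] 0.84
wrist drawer_front [0.5009 0.1687 0.0391] 0.84
wrist socket [0.5142 0.111  0.0534] 0.66
wrist jig [0.5235 0.1203 0.075 ] 0.59
```

View pics/w2.png

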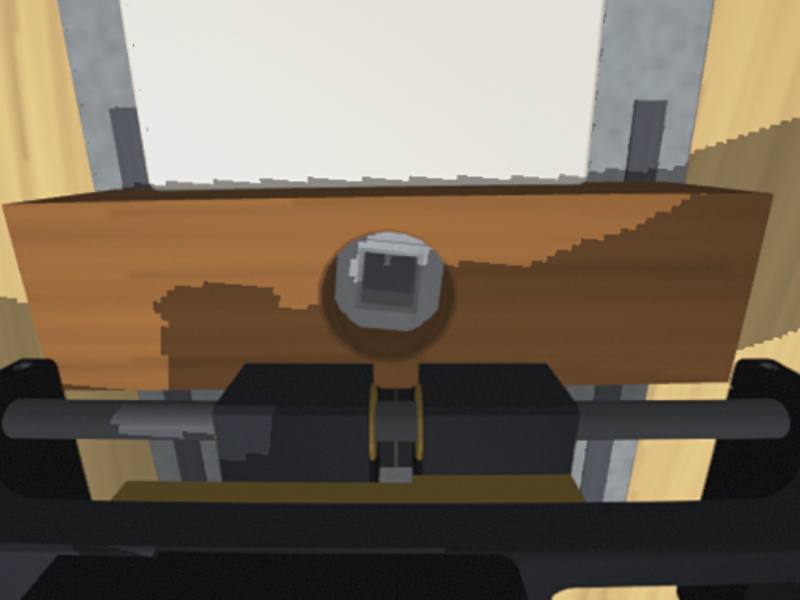

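```bash
python3 - <<'E'
from h import *
s=status.read_state();C=cam("wrist",s)
def ang(a,b,z):
    P=unproj(C,np.array([a,b])/1.5625,z);d=P[1]-P[0];print(np.round(P[:,:2],4).tolist(),np.degrees(np.arctan2(d[1],d[0])).round(2))
ang((148,187),(120,0),.036);ang((588,183),(603,0),.036);ang((97,187),(62,0),.018);ang((690,165),(713,0),.018)
ang((5,204),(772,193),.073)
ang((40,390),(735,382),.073)
T=cam("top");im=cv2.imread("pics/top.png")
vision.camera("top")
for n,z in(("drawer_front",.036),("jig",.018),("fence",.073)):
    m=spotter.regions_of("top",n)[0]["pixels"].astype(np.uint8);ys,xs=np.nonzero(m)
    b=cv2.minAreaRect((unproj(T,np.c_[xs,ys],z)[:,:2]*1000).astype(np.float32));print(n,np.round(b[0],1),np.round(b[1],1),b[2])
a=vision.camera("top");x,y=proj(T,[(.51,.16,.04)])[0].astype(int)
cv2.imwrite("pics/t2.png",cv2.resize(a[y-60:y+60,x-80:x+80],(800,600),interpolation=cv2.INTER_CUBIC));print(x,y)
E
```

```text
[[0.4237, 0.1304], [0.4179, 0.1902]] 95.57
[[0.5828, 0.1473], [0.5749, 0.2052]] 97.74
[[0.3929, 0.1263], [0.3859, 0.193]] 96.03
[[0.6302, 0.1583], [0.6223, 0.2161]] 97.79
[[0.4014, 0.1264], [0.6207, 0.1511]] 6.42
[[0.4027, 0.0656], [0.6301, 0.091]] 6.38
drawer_front [495.1 198.3] [161.8 117.8] 6.709068775177002
jig [ 645.9 -414. ] [132.  144.3] 75.76507568359375
fence [474.3 104.7] [159.3  60.4] 7.551368713378906
218 188
```

View pics/t2.png

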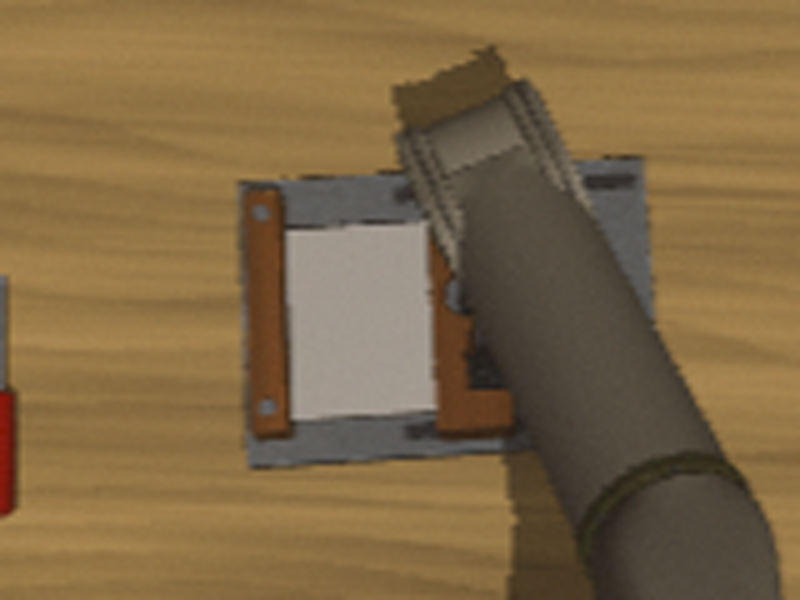

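play_rows(
  series=[
    [-0.1, 0, 0, 0, 0, 0],
    [-0.2, 0, 0, 0, 0, 0],
    [-0.25, 0, 0, 0, 0, 0],
  ],
)

```text
time: 6.7
ee_pos: [0.5219, 0.044, 0.2182]
eef_rot: [0.668, 0.744, 0.0, 0.001]
ft_force: [0.6, 1.4, 0.1]
width: 0.0004
grip_force: 0.0
```

play_rows(
  series=[
    [0, 0, -0.25, 0, 0, 0],
    [0.1, 0, -0.5, 0, 0, 0],
    [0.2, 0, -0.5, 0, 0, 0],
    [0.2, 0, -0.5, 0, 0, 0],
    [0.2, 0, -0.5, 0, 0, 0],
  ],
  fingers=1,
)

```text
time: 7.2
ee_pos: [0.518, 0.0746, 0.2921]
eef_rot: [0.667, 0.745, -0.0, 0.0]
ft_force: [0.1, -0.6, 0.1]
width: 0.0329
grip_force: 0.0
```

play_rows(
  series=[
    [0, 0, 0, 0, 0, 0],
    [0, 0, 0, 0, 0, 0],
  ],
)

```text
time: 7.4
ee_pos: [0.5182, 0.0735, 0.2916]
eef_rot: [0.668, 0.744, -0.0, -0.0]
ft_force: [0.5, -0.5, 0.2]
width: 0.0488
grip_force: 0.0
```

```bash
python3 - <<'E'
from h import *
s=show(); im=vision.camera("wrist");C=cam("wrist",s);np.save("pics/C.npy",np.array([0]));import pickle;pickle.dump(C,open("pics/C3.pkl","wb"))
cv2.imwrite("pics/w3full.png",im)
for n,z in(("fence",.073),("drawer_front",.036),("socket",.054)):
    m=spotter.regions_of("wrist",n)[0]["pixels"].astype(np.uint8);ys,xs=np.nonzero(m)
    b=cv2.minAreaRect((unproj(C,np.c_[xs,ys],z)[:,:2]*1000).astype(np.float32));print(n,xs.min(),xs.max(),ys.min(),ys.max(),np.round(b[0],1),np.round(b[1],1),b[2])
    print(spotter.boxes_of("wrist",n)[0])
x,y=proj(C,[(.514,.111,.054)])[0].astype(int);print(x,y)
x0,y0=max(x-64,0),max(y-48,0)
cv2.imwrite("pics/w3.png",cv2.resize(im[y0:y0+96,x0:x0+128],(768,576),interpolation=cv2.INTER_CUBIC));print(x0,y0)
E
```

```text
7.4 [0.5182 0.0735 0.2916] yaw 96.21 F [ 0.5 -0.5  0.2] T [ 0.03 -0.15  0.02] w 0.0488 j [ 0.41  0.29 -0.72  1.83  0.21  1.1  -0.28]
fence 95 409 120 207 [513.7 110.4] [221.5  64.3] 6.248786926269531
{'point': [0.5128, 0.1125, 0.0693], 'conf': 0.58}
drawer_front 136 349 0 121 [498.3 182.4] [159.6  88.2] 6.09083890914917
{'point': [0.499, 0.1853, 0.0401], 'conf': 0.75}
socket 229 275 140 184 [513.6 108.7] [36.1 35.3] 0.8263430595397949
{'point': [0.5122, 0.1069, 0.0543], 'conf': 0.72}
252 159
188 111
```

View pics/w3.png

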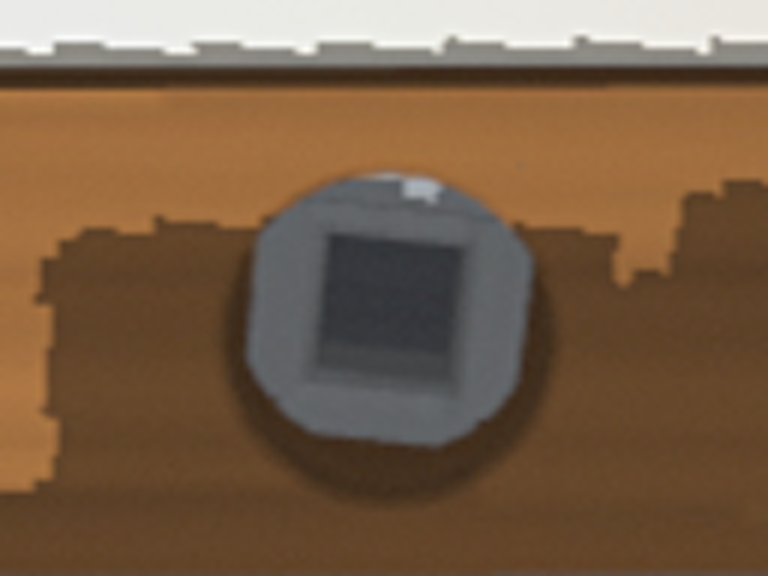

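```bash
python3 - <<'E'
from h import *
import pickle
C=pickle.load(open("pics/C3.pkl","rb"))
f=lambda p:np.array(p)/6+np.array([188,111])-.4
print("head",unproj(C,[f((390,312))],.054)); 
print("mouth",unproj(C,f([(312,210),(482,218),(462,397),(300,383)]),.054))
print("floor",unproj(C,f([(330,235),(468,243),(462,355),(318,345)]),.036))
im=cv2.imread("pics/w3full.png")
a=cv2.cvtColor(im[111:207,188:316],cv2.COLOR_BGR2GRAY); m=(a<75)
rect=cv2.resize(a,None,fx=6,fy=6,interpolation=cv2.INTER_CUBIC)
for th in(62,70,78,85):
    k=(rect<th).astype(np.uint8); k[:200]=0;k[410:]=0;k[:,:290]=0;k[:,500:]=0
    n,l,st,ce=cv2.connectedComponentsWithStats(k); 
    i=l[300,390]; 
    if i: 
        c=cv2.findContours((l==i).astype(np.uint8),0,1)[0][0]; print(th,st[i],ce[i],cv2.minAreaRect(c))
plan((.40,-.14,.40,60),(.40,-.14,.40,40))
E
```

```text
head [[0.51414617 0.10859182 0.054     ]]
mouth [[0.50266794 0.12084659 0.054     ]
 [0.52466073 0.12219912 0.054     ]
 [0.52494758 0.09815799 0.054     ]
 [0.50325916 0.09772903 0.054     ]]
floor [[0.50491726 0.11495716 0.036     ]
 [0.52434239 0.11593567 0.036     ]
 [0.52543492 0.09980392 0.036     ]
 [0.50475287 0.09902533 0.036     ]]
62 [  321   236   139   117 13458] [389.60172388 294.12847377] ((389.6942443847656, 294.95343017578125), (130.93975830078125, 106.9713134765625), 6.170175552368164)
70 [  319   234   145   143 16834] [389.41606273 302.66870619] ((389.32330322265625, 305.42877197265625), (136.29959106445312, 131.5364227294922), 6.009005546569824)
78 [  315   233   152   150 19345] [389.84368054 307.27800465] ((389.4645690917969, 308.1045837402344), (142.78952026367188, 139.91477966308594), 6.1886162757873535)
85 [  309   231   162   163 21472] [390.67143256 309.73910209] ((390.3390808105469, 310.9253845214844), (150.41531372070312, 149.27737426757812), 6.441599369049072)
2 [-0.666, -0.47, -0.359, -0.0, 0.0, 0.604] rows>= 3
2 [-0.779, -0.239, -0.359, -0.0, 0.0, 0.604] rows>= 3
1 [0.0, 0.0, 0.0, 0.0, -0.0, 0.667] rows>= 3
```

```bash
python3 -c "
from h import *
plan((.35,-.26,.42,16))"
```

```text
3 [-0.697, -0.453, -0.284, -0.0, 0.0, 0.892] rows>= 4
3 [-0.826, -0.09, -0.284, -0.0, 0.0, 0.892] rows>= 4
3 [-0.779, 0.291, -0.284, -0.0, 0.0, 0.892] rows>= 4
```

play_rows(
  series=[
    [-0.7, -0.45, -0.28, 0, 0, 0.89],
    [-0.7, -0.45, -0.28, 0, 0, 0.89],
    [-0.7, -0.45, -0.28, 0, 0, 0.89],
    [-0.7, -0.45, -0.28, 0, 0, 0.89],
    [-0.7, -0.45, -0.28, 0, 0, 0.89],
  ],
)

```text
time: 8.25
ee_pos: [0.4626, -0.0379, 0.3346]
eef_rot: [0.822, 0.57, 0.0, 0.001]
ft_force: [-0.7, 0.3, -0.3]
width: 0.0872
grip_force: 0.0
```

play_rows(
  series=[
    [-0.83, -0.09, -0.28, 0, 0, 0.89],
    [-0.83, -0.09, -0.28, 0, 0, 0.89],
    [-0.83, -0.09, -0.28, 0, 0, 0.89],
    [-0.83, -0.09, -0.28, 0, 0, 0.89],
    [-0.83, -0.09, -0.28, 0, 0, 0.89],
  ],
)

```text
time: 8.75
ee_pos: [0.407, -0.1488, 0.376]
eef_rot: [0.93, 0.367, 0.0, -0.0]
ft_force: [1.0, 1.1, 0.3]
width: 0.0869
grip_force: 0.0
```

play_rows(
  series=[
    [-0.78, 0.29, -0.28, 0, 0, 0.89],
    [-0.78, 0.29, -0.28, 0, 0, 0.89],
    [-0.78, 0.29, -0.28, 0, 0, 0.89],
    [-0.78, 0.29, -0.28, 0, 0, 0.89],
    [-0.78, 0.29, -0.28, 0, 0, 0.89],
  ],
)

```text
time: 9.25
ee_pos: [0.3515, -0.2598, 0.4176]
eef_rot: [0.99, 0.143, -0.0, -0.001]
ft_force: [0.1, 0.3, -0.8]
width: 0.0867
grip_force: 0.0
```

```bash
python3 - <<'E'
from h import *
import pickle
s=show(); im=vision.camera("wrist");C=cam("wrist",s);pickle.dump(C,open("pics/C4.pkl","wb"))
cv2.imwrite("pics/w4.png",im)
cv2.imwrite("pics/w4b.png",cv2.resize(im,None,fx=1.5625,fy=1.5625,interpolation=cv2.INTER_CUBIC))
for n,z in(("key",.139),("block_hole0",.075)):
  for d in spotter.regions_of("wrist",n)[:3]:
    m=d["pixels"].astype(np.uint8);ys,xs=np.nonzero(m)
    b=cv2.minAreaRect((unproj(C,np.c_[xs,ys],z)[:,:2]*1000).astype(np.float32));print(n,round(d["conf"],2),xs.min(),xs.max(),ys.min(),ys.max(),np.round(b[0],1),np.round(b[1],1),b[2])
E
```

```text
9.25 [ 0.3515 -0.2598  0.4176] yaw 16.43 F [ 0.1  0.3 -0.8] T [ 0.01 -0.05  0.04] w 0.0867 j [ 0.9  -0.08 -0.35  1.89 -0.03  1.33 -0.72]
key 0.97 242 280 64 176 [ 413.7 -249.1] [97.5 34.1] 30.939809799194336
block_hole0 0.89 219 305 74 162 [ 413.3 -249.5] [91.3 90.2] 11.612889289855957
block_hole0 0.88 229 314 192 287 [ 271.1 -304.9] [ 97.6 112.1] 86.76750183105469
block_hole0 0.66 338 449 65 151 [ 465.6 -385.7] [ 91.2 115.1] 14.993600845336914
```

View pics/w4b.png

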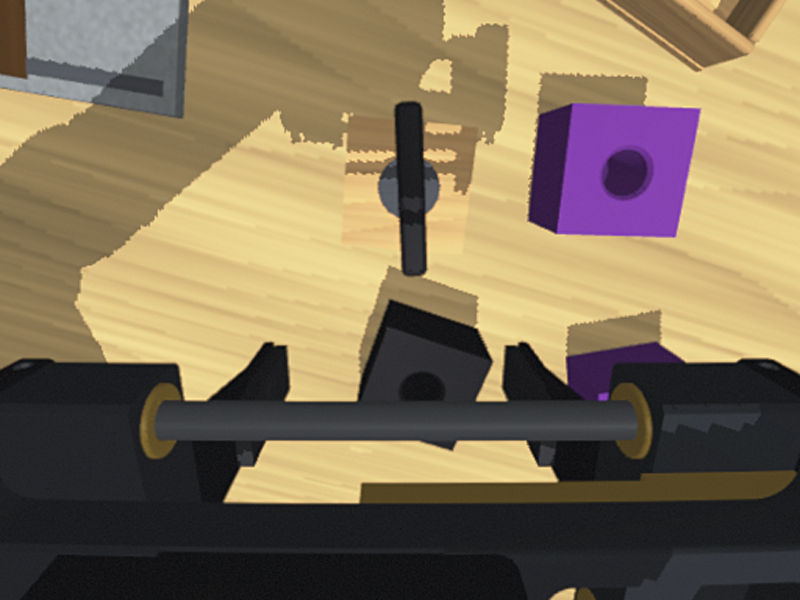

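```bash
python3 - <<'E'
from h import *
import pickle
C=pickle.load(open("pics/C4.pkl","rb"))
im=cv2.imread("pics/w4.png");g=im.max(2)
pts=[]
for y in range(70,170):
    r=g[y,235:295].astype(float); x=np.nonzero(r<50)[0]
    if len(x)>8 and len(x)<22: pts.append((235+x.mean(),y))
pts=np.array(pts);print(len(pts),pts[0],pts[-1])
P=unproj(C,pts,.139)[:,:2]; vx,vy,x0,y0=cv2.fitLine(P.astype(np.float32),cv2.DIST_HUBER,0,.001,.001).ravel()
print("yaw",np.degrees(np.arctan2(vy,vx))%180)
e=unproj(C,np.array([(409,102.5),(414,275)])/1.5625-.3,.139);print(e,e.mean(0),np.linalg.norm(e[1]-e[0]))
print("collar",unproj(C,np.array([[409,188]])/1.5625,.083))
E
```

```text
69 [261.  70.] [263.92857143 143.        ]
yaw 19.216764
[[ 0.46006529 -0.23440165  0.139     ]
 [ 0.36774268 -0.26561688  0.139     ]] [ 0.41390399 -0.25000926  0.139     ] 0.09745693806481233
collar [[ 0.41347115 -0.25045182  0.083     ]]
```

```bash
python3 -c "
from h import *
plan((.4137,-.25,.37,18.9),(.4137,-.25,.2945,18.9))"
```

```text
1 [0.416, 0.059, 0.317, -0.002, 0.001, -0.08] rows>= 2
1 [-0.0, -0.0, 0.503, 0.0, -0.0, -0.0] rows>= 2
```

play_rows(
  series=[
    [0.416, 0.059, 0.317, 0, 0, -0.08],
    [0.416, 0.059, 0.317, 0, 0, -0.08],
    [0.416, 0.059, 0.317, 0, 0, -0.08],
    [0.416, 0.059, 0.317, 0, 0, -0.08],
    [0.416, 0.059, 0.317, 0, 0, -0.08],
  ],
  fingers=1,
)

```text
time: 9.9
ee_pos: [0.4126, -0.2519, 0.3712]
eef_rot: [0.987, 0.162, 0.0, 0.0]
ft_force: [0.0, -0.1, 0.2]
width: 0.087
grip_force: 0.0
```

```bash
python3 -c "
from h import *
show();plan((.4137,-.25,.2945,18.9))"
```

```text
9.9 [ 0.4126 -0.2519  0.3712] yaw 18.61 F [ 0.  -0.1  0.2] T [-0.05 -0.03 -0.02] w 0.087 j [ 0.84  0.07 -0.4   1.85  0.03  1.23 -0.81]
1 [0.011, -0.01, 0.511, 0.001, -0.0, -0.01] rows>= 2
```

play_rows(
  series=[
    [0.01, -0.01, 0.25, 0, 0, -0.01],
    [0.01, -0.01, 0.51, 0, 0, -0.01],
    [0.01, -0.01, 0.51, 0, 0, -0.01],
    [0.01, -0.01, 0.51, 0, 0, -0.01],
  ],
)

```text
time: 10.3
ee_pos: [0.4136, -0.2505, 0.2954]
eef_rot: [0.987, 0.164, 0.0, 0.0]
ft_force: [1.2, 0.0, 0.7]
width: 0.0873
grip_force: 0.0
```

play_rows(
  series=[
    [0, 0, 0, 0, 0, 0],
    [0, 0, 0, 0, 0, 0],
    [0, 0, 0, 0, 0, 0],
    [0, 0, 0, 0, 0, 0],
    [0, 0, 0, 0, 0, 0],
  ],
  fingers=-1,
  squeeze=50,
)

```text
time: 10.8
ee_pos: [0.4138, -0.2503, 0.2945]
eef_rot: [0.986, 0.164, 0.0, 0.0]
ft_force: [-0.5, 0.0, -0.4]
width: 0.055
grip_force: 0.0
```

play_rows(
  series=[
    [0, 0, 0, 0, 0, 0],
    [0, 0, 0, 0, 0, 0],
    [0, 0, 0, 0, 0, 0],
    [0, 0, 0, 0, 0, 0],
    [0, 0, 0, 0, 0, 0],
  ],
)

```text
time: 11.3
ee_pos: [0.4137, -0.2503, 0.2942]
eef_rot: [0.986, 0.164, 0.0, 0.0]
ft_force: [-0.9, -1.2, -0.7]
width: 0.0155
grip_force: 50.1
```

```bash
python3 -c "
from h import *
show()"
```

```text
11.3 [ 0.4137 -0.2503  0.2942] yaw 18.86 F [-0.9 -1.2 -0.7] T [0.09 0.05 0.03] w 0.0155 j [ 0.83  0.15 -0.41  1.94  0.07  1.07 -0.85]
```

play_rows(
  series=[
    [0, 0, -0.2, 0, 0, 0],
    [0, 0, -0.5, 0, 0, 0],
    [0, 0, -0.75, 0, 0, 0],
    [0, 0, -0.75, 0, 0, 0],
    [0, 0, -0.75, 0, 0, 0],
  ],
)

```text
time: 11.8
ee_pos: [0.4137, -0.2502, 0.4068]
eef_rot: [0.986, 0.164, 0.0, 0.0]
ft_force: [-1.0, -0.3, -3.4]
width: 0.0156
grip_force: 50.0
```

```bash
python3 -c "
from h import *
show();plan((.5139,.1088,.40,90))"
```

```text
11.8 [ 0.4137 -0.2502  0.4068] yaw 18.85 F [-1.  -0.3 -3.4] T [0.01 0.04 0.05] w 0.0156 j [ 0.85  0.04 -0.41  1.8   0.02  1.3  -0.8 ]
3 [0.469, -0.683, 0.015, 0.001, 0.0, -0.791] rows>= 3
3 [0.704, -0.437, 0.015, 0.001, 0.0, -0.791] rows>= 3
3 [0.82, -0.117, 0.015, 0.001, 0.0, -0.791] rows>= 3
```

play_rows(
  series=[
    [0.47, -0.68, 0.01, 0, 0, -0.79],
    [0.47, -0.68, 0.01, 0, 0, -0.79],
    [0.47, -0.68, 0.01, 0, 0, -0.79],
    [0.47, -0.68, 0.01, 0, 0, -0.79],
    [0.47, -0.68, 0.01, 0, 0, -0.79],
  ],
)

```text
time: 12.3
ee_pos: [0.4471, -0.1309, 0.4037]
eef_rot: [0.932, 0.363, -0.001, -0.001]
ft_force: [-0.8, -0.0, -2.8]
width: 0.0154
grip_force: 50.0
```

play_rows(
  series=[
    [0.7, -0.44, 0.01, 0, 0, -0.79],
    [0.7, -0.44, 0.01, 0, 0, -0.79],
    [0.7, -0.44, 0.01, 0, 0, -0.79],
    [0.7, -0.44, 0.01, 0, 0, -0.79],
    [0.7, -0.44, 0.01, 0, 0, -0.79],
  ],
)

```text
time: 12.8
ee_pos: [0.48, -0.0126, 0.4028]
eef_rot: [0.838, 0.545, -0.001, -0.0]
ft_force: [0.9, -1.0, -2.0]
width: 0.0153
grip_force: 50.0
```

play_rows(
  series=[
    [0.82, -0.12, 0.01, 0, 0, -0.79],
    [0.82, -0.12, 0.01, 0, 0, -0.79],
    [0.82, -0.12, 0.01, 0, 0, -0.79],
    [0.82, -0.12, 0.01, 0, 0, -0.79],
    [0.82, -0.12, 0.01, 0, 0, -0.79],
  ],
)

```text
time: 13.3
ee_pos: [0.5135, 0.1066, 0.4014]
eef_rot: [0.709, 0.705, -0.001, -0.0]
ft_force: [-0.1, -0.5, -2.4]
width: 0.0155
grip_force: 50.0
```

```bash
python3 - <<'E'
from h import *
s=show();plan((.5139,.1088,.352,90))
im=vision.camera("wrist");C=cam("wrist",s)
for n,z in(("key",.14),("fence",.073),("socket",.054)):
  for d in spotter.regions_of("wrist",n)[:1]:
    m=d["pixels"].astype(np.uint8);ys,xs=np.nonzero(m)
    b=cv2.minAreaRect((unproj(C,np.c_[xs,ys],z)[:,:2]*1000).astype(np.float32));print(n,round(d["conf"],2),xs.min(),xs.max(),ys.min(),ys.max(),np.round(b[0],1),np.round(b[1],1),b[2])
a=vision.camera("scene");S=cam("scene");x,y=proj(S,[(.514,.109,.12)])[0].astype(int)
print("expected tip px",proj(S,[(.5139,.1088,.12),(.5139,.1088,.073)])-[x-64,y-48])
A=cv2.resize(a[y-48:y+48,x-64:x+64],(400,300),interpolation=cv2.INTER_CUBIC)
B=cv2.resize(im,(400,300)); cv2.imwrite("pics/m5.png",np.hstack([A,B]))
E
```

```text
13.3 [0.5135 0.1066 0.4014] yaw 89.69 F [-0.1 -0.5 -2.4] T [-0.09 -0.04 -0.04] w 0.0155 j [ 0.42  0.19 -0.79  1.7   0.14  1.32 -0.4 ]
1 [0.015, 0.003, 0.329, -0.003, 0.002, -0.01] rows>= 1
key 0.89 223 282 162 308 [512.8  60.5] [153.9  55. ] 89.77143859863281
fence 0.71 153 352 133 210 [513.5 111.8] [221.8  68.4] 6.472063064575195
socket 0.44 245 268 158 168 [518.3 119.9] [ 7.4 28.3] 73.47673034667969
expected tip px [[64.66296874 48.23359377]
 [63.91123302 56.13555746]]
```

View pics/m5.png

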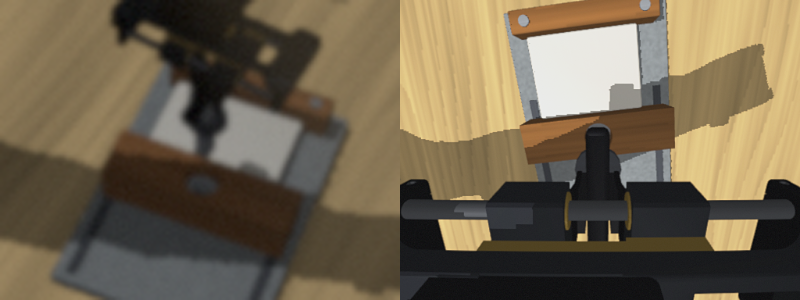

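play_rows(
  series=[
    [0.015, 0.003, 0.3, 0, 0, -0.01],
    [0.015, 0.003, 0.3, 0, 0, -0.01],
    [0.015, 0.003, 0.3, 0, 0, -0.01],
    [0.015, 0.003, 0.3, 0, 0, -0.01],
  ],
)

```text
time: 13.95
ee_pos: [0.5141, 0.1107, 0.3589]
eef_rot: [0.706, 0.708, 0.001, 0.001]
ft_force: [-0.5, 0.1, -2.7]
width: 0.0151
grip_force: 50.0
```

```bash
python3 -c "
from h import *
show();plan((.5139,.1088,.316,90))"
```

```text
13.95 [0.5141 0.1107 0.3589] yaw 90.22 F [-0.5  0.1 -2.7] T [ 0.   -0.06 -0.02] w 0.0151 j [ 0.41  0.23 -0.79  1.75  0.17  1.23 -0.43]
1 [-0.013, -0.002, 0.286, 0.004, -0.0, 0.007] rows>= 1
```

play_rows(
  series=[
    [-0.012, -0.001, 0.05, 0, 0, 0.005],
    [-0.012, -0.001, 0.11, 0, 0, 0.005],
    [-0.012, -0.001, 0.17, 0, 0, 0.005],
    [-0.012, -0.001, 0.2, 0, 0, 0.005],
    [-0.012, -0.001, 0.2, 0, 0, 0.005],
  ],
)

```text
time: 14.45
ee_pos: [0.5132, 0.109, 0.3263]
eef_rot: [0.706, 0.708, -0.001, -0.001]
ft_force: [-0.4, -1.5, -2.2]
width: 0.0152
grip_force: 50.0
```

```bash
python3 -c "
from h import *
show();plan((.5139,.1088,.316,90))"
```

```text
14.45 [0.5132 0.109  0.3263] yaw 90.12 F [-0.4 -1.5 -2.2] T [-0.   -0.09  0.06] w 0.0152 j [ 0.4   0.26 -0.79  1.79  0.2   1.17 -0.45]
1 [-0.001, 0.004, 0.068, -0.003, 0.0, 0.004] rows>= 1
```

play_rows(
  series=[
    [0, 0.003, 0.03, 0, 0, 0],
    [0, 0.003, 0.055, 0, 0, 0],
    [0, 0.003, 0.055, 0, 0, 0],
    [0, 0.003, 0.055, 0, 0, 0],
  ],
)

```text
time: 14.85
ee_pos: [0.514, 0.1091, 0.3189]
eef_rot: [0.706, 0.708, -0.0, 0.0]
ft_force: [0.8, -0.5, -2.5]
width: 0.0155
grip_force: 50.0
```

```bash
python3 -c "
from h import *
show()"
```

```text
14.85 [0.514  0.1091 0.3189] yaw 90.11 F [ 0.8 -0.5 -2.5] T [-0.03 -0.07 -0.  ] w 0.0155 j [ 0.39  0.27 -0.78  1.8   0.21  1.16 -0.45]
```

play_rows(
  series=[
    [0, 0, 0.01, 0, 0, 0.2],
    [0, 0, 0.01, 0, 0, 0.4],
    [0, 0, 0.01, 0, 0, 0.6],
    [0, 0, 0.01, 0, 0, 0.8],
    [0, 0, 0.01, 0, 0, 0.95],
  ],
)

```text
time: 15.35
ee_pos: [0.5138, 0.1091, 0.3174]
eef_rot: [0.86, 0.51, -0.0, 0.0]
ft_force: [-1.0, 0.5, -2.7]
width: 0.0151
grip_force: 50.0
```

```bash
python3 -c "
from h import *
show()"
```

```text
15.35 [0.5138 0.1091 0.3174] yaw 61.39 F [-1.   0.5 -2.7] T [-0.06  0.2   0.1 ] w 0.0151 j [ 0.34  0.26 -0.71  1.8   0.18  1.15 -0.94]
```

play_rows(
  series=[
    [0, 0, 0, 0, 0, 0.2],
    [0, 0, 0, 0, 0, 0.4],
    [0, 0, 0, 0, 0, 0.6],
    [0, 0, 0, 0, 0, 0.8],
    [0, 0, 0, 0, 0, 0.95],
  ],
)

```text
time: 15.85
ee_pos: [0.5139, 0.1091, 0.3175]
eef_rot: [0.959, 0.283, -0.0, 0.0]
ft_force: [0.3, 0.3, -3.6]
width: 0.0155
grip_force: 50.0
```

play_rows(
  series=[
    [0, 0, 0, 0, 0, 0.1],
    [0, 0, 0, 0, 0, 0.2],
    [0, 0, 0, 0, 0, 0.2],
    [0, 0, 0, 0, 0, 0.2],
  ],
)

```text
time: 16.25
ee_pos: [0.5139, 0.109, 0.3175]
eef_rot: [0.972, 0.235, -0.0, 0.0]
ft_force: [-0.3, -0.5, -2.8]
width: 0.0153
grip_force: 50.0
```

```bash
python3 -c "
from h import *
show()"
```

```text
16.25 [0.5139 0.109  0.3175] yaw 27.2 F [-0.3 -0.5 -2.8] T [-0.03  0.1   0.09] w 0.0153 j [ 0.27  0.24 -0.64  1.81  0.16  1.14 -1.51]
```

Torque is still the running 0.1 N m, so the stop hasn't been reached. I'll go on in small steps.

play_rows(
  series=[
    [0, 0, 0, 0, 0, 0.1],
    [0, 0, 0, 0, 0, 0.2],
    [0, 0, 0, 0, 0, 0.2],
  ],
)

```text
time: 16.55
ee_pos: [0.5139, 0.109, 0.3174]
eef_rot: [0.983, 0.183, -0.0, 0.0]
ft_force: [-0.0, -0.6, -3.3]
width: 0.015
grip_force: 50.0
```

```bash
python3 -c "
from h import *
show()"
```

```text
16.55 [0.5139 0.109  0.3174] yaw 21.13 F [-0.  -0.6 -3.3] T [-0.02  0.12  0.08] w 0.015 j [ 0.26  0.24 -0.62  1.81  0.15  1.14 -1.62]
```

play_rows(
  series=[
    [0, 0, 0, 0, 0, 0.07],
    [0, 0, 0, 0, 0, 0.13],
    [0, 0, 0, 0, 0, 0.13],
  ],
)

```text
time: 16.85
ee_pos: [0.5139, 0.109, 0.3174]
eef_rot: [0.989, 0.15, -0.0, 0.0]
ft_force: [0.3, -0.9, -2.7]
width: 0.0154
grip_force: 50.0
```

```bash
python3 -c "
from h import *
show()"
```

```text
16.85 [0.5139 0.109  0.3174] yaw 17.31 F [ 0.3 -0.9 -2.7] T [-0.02  0.08  0.12] w 0.0154 j [ 0.25  0.24 -0.61  1.81  0.15  1.14 -1.68]
```

play_rows(
  series=[
    [0, 0, 0, 0, 0, 0.07],
    [0, 0, 0, 0, 0, 0.13],
    [0, 0, 0, 0, 0, 0.13],
  ],
)

```text
time: 17.15
ee_pos: [0.5139, 0.1091, 0.3174]
eef_rot: [0.993, 0.117, 0.0, 0.0]
ft_force: [-0.2, -0.5, -2.6]
width: 0.0154
grip_force: 50.0
```

```bash
python3 -c "
from h import *
show()"
```

```text
17.15 [0.5139 0.1091 0.3174] yaw 13.42 F [-0.2 -0.5 -2.6] T [-0.01  0.05  0.19] w 0.0154 j [ 0.24  0.24 -0.61  1.81  0.15  1.14 -1.75]
```

Torque is rising (0.19), so the stop is near.

play_rows(
  series=[
    [0, 0, 0, 0, 0, 0.06],
    [0, 0, 0, 0, 0, 0.12],
    [0, 0, 0, 0, 0, 0.12],
  ],
)

```text
time: 17.45
ee_pos: [0.5139, 0.1091, 0.3175]
eef_rot: [0.996, 0.086, 0.0, 0.0]
ft_force: [-0.3, -1.1, -3.2]
width: 0.0154
grip_force: 50.2
```

```bash
python3 -c "
from h import *
show()"
```

```text
17.45 [0.5139 0.1091 0.3175] yaw 9.84 F [-0.3 -1.1 -3.2] T [-0.05  0.09  0.47] w 0.0154 j [ 0.24  0.24 -0.6   1.81  0.15  1.14 -1.81]
```

play_rows(
  series=[
    [0, 0, 0, 0, 0, 0.06],
    [0, 0, 0, 0, 0, 0.12],
    [0, 0, 0, 0, 0, 0.12],
  ],
)

```text
time: 17.75
ee_pos: [0.5139, 0.1091, 0.3175]
eef_rot: [0.999, 0.055, 0.0, 0.0]
ft_force: [-0.3, -0.2, -2.8]
width: 0.0152
grip_force: 50.6
```

```bash
python3 -c "
from h import *
show()"
```

```text
17.75 [0.5139 0.1091 0.3175] yaw 6.26 F [-0.3 -0.2 -2.8] T [-0.1   0.02  0.74] w 0.0152 j [ 0.23  0.24 -0.59  1.81  0.14  1.14 -1.87]
```

play_rows(
  series=[
    [0, 0, 0, 0, 0, -0.25],
    [0, 0, 0, 0, 0, -0.45],
    [0, 0, 0, 0, 0, -0.45],
    [0, 0, 0, 0, 0, -0.45],
  ],
)

```text
time: 18.15
ee_pos: [0.514, 0.1089, 0.3175]
eef_rot: [0.986, 0.169, 0.0, -0.0]
ft_force: [-0.1, -0.3, -2.4]
width: 0.015
grip_force: 50.0
```

```bash
python3 -c "
from h import *
show()"
```

```text
18.15 [0.514  0.1089 0.3175] yaw 19.47 F [-0.1 -0.3 -2.4] T [ 0.    0.01 -0.02] w 0.015 j [ 0.26  0.24 -0.62  1.81  0.15  1.14 -1.64]
```

play_rows(
  series=[
    [0, 0, -0.1, 0, 0, 0],
    [0, 0, -0.2, 0, 0, 0],
    [0, 0, -0.4, 0, 0, 0],
    [0, 0, -0.6, 0, 0, 0],
    [0, 0, -0.6, 0, 0, 0],
  ],
)

```text
time: 18.65
ee_pos: [0.5147, 0.1098, 0.4132]
eef_rot: [0.985, 0.17, 0.004, 0.0]
ft_force: [0.6, -0.2, -2.5]
width: 0.0156
grip_force: 50.0
```

```bash
python3 -c "
from h import *
show();plan((.4136,-.2500,.405,18.9))"
```

```text
18.65 [0.5147 0.1098 0.4132] yaw 19.58 F [ 0.6 -0.2 -2.5] T [ 0.03 -0.08  0.  ] w 0.0156 j [ 0.27  0.16 -0.63  1.68  0.1   1.32 -1.6 ]
3 [-0.48, 0.678, 0.016, 0.001, -0.005, 0.008] rows>= 3
3 [-0.477, 0.68, 0.016, 0.001, -0.005, 0.008] rows>= 3
3 [-0.474, 0.682, 0.017, 0.001, -0.005, 0.008] rows>= 3
```

play_rows(
  series=[
    [-0.48, 0.68, 0, 0, 0, 0.01],
    [-0.48, 0.68, 0, 0, 0, 0.01],
    [-0.48, 0.68, 0, 0, 0, 0.01],
    [-0.48, 0.68, 0, 0, 0, 0.01],
  ],
)

```text
time: 19.05
ee_pos: [0.4795, -0.0152, 0.408]
eef_rot: [0.986, 0.164, 0.0, 0.001]
ft_force: [0.1, 0.4, -2.4]
width: 0.0154
grip_force: 50.0
```

play_rows(
  series=[
    [-0.48, 0.68, 0, 0, 0, 0.01],
    [-0.48, 0.68, 0, 0, 0, 0.01],
    [-0.48, 0.68, 0, 0, 0, 0.01],
    [-0.48, 0.68, 0, 0, 0, 0.01],
  ],
)

```text
time: 19.45
ee_pos: [0.4452, -0.1344, 0.4079]
eef_rot: [0.987, 0.162, 0.0, 0.001]
ft_force: [-0.7, 0.4, -2.7]
width: 0.0156
grip_force: 50.0
```

play_rows(
  series=[
    [-0.475, 0.68, 0, 0, 0, 0.01],
    [-0.475, 0.68, 0, 0, 0, 0.01],
    [-0.475, 0.68, 0, 0, 0, 0.01],
    [-0.475, 0.68, 0, 0, 0, 0.01],
    [-0.475, 0.68, 0, 0, 0, 0.01],
  ],
)

```text
time: 19.95
ee_pos: [0.4127, -0.2499, 0.4077]
eef_rot: [0.987, 0.163, 0.0, -0.0]
ft_force: [1.5, 0.8, -3.0]
width: 0.0153
grip_force: 50.0
```

play_rows(
  series=[
    [0, 0, 0, 0, 0, 0],
    [0, 0, 0, 0, 0, 0],
    [0, 0, 0, 0, 0, 0],
  ],
)

```text
time: 20.25
ee_pos: [0.4124, -0.25, 0.4076]
eef_rot: [0.987, 0.163, 0.0, 0.0]
ft_force: [0.3, 0.2, -1.1]
width: 0.0155
grip_force: 50.0
```

```bash
python3 - <<'E'
from h import *
s=show();plan((.4136,-.2500,.345,18.9))
a=vision.camera("top");T=cam("top")
for n,z in(("fence",.073),("drawer_front",.036)):
  for d in spotter.regions_of("top",n)[:1]:
    m=d["pixels"].astype(np.uint8);ys,xs=np.nonzero(m)
    b=cv2.minAreaRect((unproj(T,np.c_[xs,ys],z)[:,:2]*1000).astype(np.float32));print(n,round(d["conf"],2),np.round(b[0],1),np.round(b[1],1),b[2])
im=vision.camera("wrist")
S=cam("scene");b=vision.camera("scene");x,y=proj(S,[(.414,-.25,.12)])[0].astype(int)
x2,y2=proj(T,[(.51,.14,.05)])[0].astype(int)
cv2.imwrite("pics/m6.png",np.vstack([np.hstack([cv2.resize(q,(400,300),interpolation=cv2.INTER_CUBIC) for q in(b[y-48:y+48,x-64:x+64],im)]),np.hstack([cv2.resize(a[y2-48:y2+48,x2-64:x2+64],(400,300),interpolation=cv2.INTER_CUBIC),cv2.resize(a,(400,300))])]))
E
```

```text
20.25 [ 0.4124 -0.25    0.4076] yaw 18.8 F [ 0.3  0.2 -1.1] T [-0.01  0.01 -0.04] w 0.0155 j [ 0.72  0.03 -0.27  1.81  0.01  1.3  -0.8 ]
1 [0.007, 0.002, 0.417, 0.0, -0.0, -0.003] rows>= 2
fence 0.63 [507.7 108.1] [222.9  61.5] 5.665699005126953
drawer_front 0.62 [493.8 200.1] [163.9 119.6] 6.511845111846924
```

View pics/m6.png

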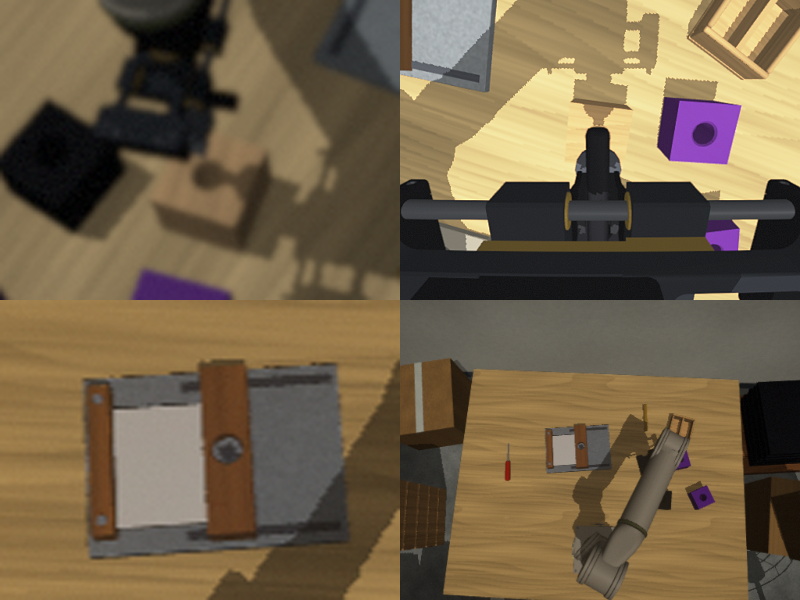

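play_rows(
  series=[
    [0.006, 0.002, 0.15, 0, 0, 0],
    [0.006, 0.002, 0.3, 0, 0, 0],
    [0.006, 0.002, 0.4, 0, 0, 0],
    [0.006, 0.002, 0.5, 0, 0, 0],
    [0.006, 0.002, 0.5, 0, 0, 0],
  ],
)

```text
time: 21.0
ee_pos: [0.4124, -0.2507, 0.3307]
eef_rot: [0.987, 0.163, -0.001, -0.001]
ft_force: [-0.0, -0.4, -2.9]
width: 0.0156
grip_force: 50.0
```

```bash
python3 -c "
from h import *
show();plan((.4136,-.2500,.2945,18.9))"
```

```text
21.0 [ 0.4124 -0.2507  0.3307] yaw 18.71 F [-0.  -0.4 -2.9] T [-0.    0.01 -0.02] w 0.0156 j [ 0.72  0.09 -0.28  1.91  0.03  1.15 -0.82]
1 [0.01, -0.001, 0.241, -0.005, 0.004, -0.006] rows>= 1
```

Inside the hole with no contact; continue to the seat.

play_rows(
  series=[
    [0.008, -0.001, 0.08, 0, 0, 0],
    [0.008, -0.001, 0.16, 0, 0, 0],
    [0.008, -0.001, 0.21, 0, 0, 0],
    [0.008, -0.001, 0.235, 0, 0, 0],
    [0.008, -0.001, 0.235, 0, 0, 0],
  ],
)

```text
time: 21.5
ee_pos: [0.4139, -0.2504, 0.2967]
eef_rot: [0.987, 0.163, -0.0, -0.0]
ft_force: [0.7, 0.3, -2.0]
width: 0.0153
grip_force: 50.0
```

```bash
python3 -c "
from h import *
show();plan((.4136,-.2500,.2945,18.9))"
```

```text
21.5 [ 0.4139 -0.2504  0.2967] yaw 18.71 F [ 0.7  0.3 -2. ] T [-0.01  0.01 -0.01] w 0.0153 j [ 0.71  0.13 -0.28  1.94  0.04  1.07 -0.83]
1 [-0.001, -0.003, 0.015, -0.001, 0.001, -0.006] rows>= 1
```

Seat the last 2 mm, then release slowly and rise.

play_rows(
  series=[
    [0, 0, 0.008, 0, 0, 0],
    [0, 0, 0.016, 0, 0, 0],
    [0, 0, 0.016, 0, 0, 0],
  ],
  squeeze=10,
)

```text
time: 21.8
ee_pos: [0.4141, -0.2504, 0.295]
eef_rot: [0.987, 0.163, 0.0, 0.0]
ft_force: [-0.4, 0.4, -2.8]
width: 0.0162
grip_force: 10.0
```

play_rows(
  series=[
    [0, 0, 0, 0, 0, 0],
    [0, 0, 0, 0, 0, 0],
    [0, 0, 0, 0, 0, 0],
    [0, 0, 0, 0, 0, 0],
    [0, 0, 0, 0, 0, 0],
  ],
  fingers=1,
)

```text
time: 22.3
ee_pos: [0.4141, -0.2504, 0.2949]
eef_rot: [0.987, 0.163, 0.0, 0.0]
ft_force: [0.1, 0.6, 0.3]
width: 0.0485
grip_force: 0.0
```

play_rows(
  series=[
    [0, 0, 0, 0, 0, 0],
    [0, 0, 0, 0, 0, 0],
    [0, 0, 0, 0, 0, 0],
    [0, 0, 0, 0, 0, 0],
    [0, 0, 0, 0, 0, 0],
  ],
)

```text
time: 22.8
ee_pos: [0.414, -0.2504, 0.2948]
eef_rot: [0.987, 0.163, 0.0, 0.0]
ft_force: [0.1, -0.3, -0.0]
width: 0.0843
grip_force: 0.0
```

play_rows(
  series=[
    [0, 0, -0.2, 0, 0, 0],
    [0, 0, -0.5, 0, 0, 0],
    [0, 0, -0.8, 0, 0, 0],
    [0, 0, -0.8, 0, 0, 0],
    [0, 0, -0.8, 0, 0, 0],
  ],
)

```text
time: 23.3
ee_pos: [0.4141, -0.2504, 0.4157]
eef_rot: [0.987, 0.163, 0.001, 0.001]
ft_force: [0.3, 0.2, -0.9]
width: 0.0865
grip_force: 0.0
```

play_rows(
  series=[
    [-0.4, 0, 0, 0, 0, 0],
    [-0.4, 0, 0, 0, 0, 0],
    [-0.4, 0, 0, 0, 0, 0],
    [-0.4, 0, 0, 0, 0, 0],
  ],
)

```text
time: 23.7
ee_pos: [0.3575, -0.2693, 0.4142]
eef_rot: [0.987, 0.163, -0.0, -0.0]
ft_force: [-0.2, -0.0, -0.5]
width: 0.087
grip_force: 0.0
```

```bash
python3 - <<'E'
from h import *
s=show();im=vision.camera("wrist");C=cam("wrist",s)
for n,z in(("key",.139),("block_hole0",.075)):
  for d in spotter.regions_of("wrist",n)[:1]:
    m=d["pixels"].astype(np.uint8);ys,xs=np.nonzero(m)
    b=cv2.minAreaRect((unproj(C,np.c_[xs,ys],z)[:,:2]*1000).astype(np.float32));print(n,round(d["conf"],2),xs.min(),xs.max(),ys.min(),ys.max(),np.round(b[0],1),np.round(b[1],1),b[2])
cv2.imwrite("pics/w7.png",cv2.resize(im[20:212,128:384],(800,600),interpolation=cv2.INTER_CUBIC))
E
```

```text
23.7 [ 0.3575 -0.2693  0.4142] yaw 18.71 F [-0.2 -0.  -0.5] T [-0.01  0.01  0.02] w 0.087 j [ 0.78 -0.05 -0.23  1.88 -0.01  1.32 -0.69]
key 0.67 235 273 67 180 [ 414.3 -249.4] [98.4 33.7] 6.528966426849365
block_hole0 0.96 352 414 227 255 [ 325.8 -453.5] [36.9 78.2] 26.334003448486328
```

View pics/w7.png

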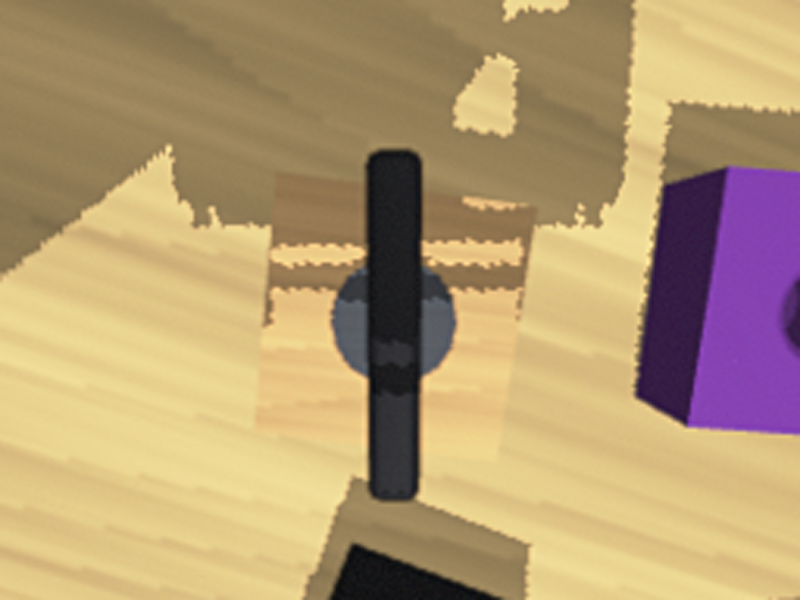

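```bash
python3 -c "
from h import *
print(job.close_job())"
```

```text
the job is handed in; nothing more can be done
None
```

The job is handed in, with no score reported back: the drawer front looked square and snug between the fences, the screw was turned until torque rose to 0.74 N m at its stop, and the key is back upright in its wooden block.

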